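# Release the sample cup from the spring-loaded reader

## Task

Pull the reader's red push-pull knob straight out to its on detent and let go of it, so that the sample cup springs up in the well. With the knob still out, take the cup, stand it upright wholly on the round blue coaster and let go of it; then push the knob fully home and keep it pressed there firmly, with about 20 newtons, for half a second so that its seal seats. Never load the knob with more than 35 newtons, keep the cup upright, and leave the black jar, the green tape and the yellow marker where they are.

Things in the scene. Friction and masses are not known exactly. Their poses are not given: they have to be found in the camera images.
- reader: white and grey bench instrument, fixed; origin on the bench under the centre of its round cup well; its x axis points from knob to rear. White well block 110 x 110 mm, 62 mm high, well 68 mm wide. In front a white tower 56 mm wide, 118 mm high, x = -72 to -50 mm, with a 28 mm wide steel bushing to x = -76 mm round the knob's shaft. Rear grey housing x = 57 to 99 mm, 76 mm high.
- release_knob (a joint): red knob: 0 = fully home, 0.022 m = out at the on detent, the end of its travel. Slides out level along the reader's -x, 96 mm above the bench. Resists up to about 15 N either way, most at the start; past half-way it snaps over by itself and stays. Its stops are hard: its seal seats at 14 to 33 N, over 35 N from the gripper harms it. Home, its bolt lies over the cup's lid; out, it clears it.
- knob_neck (a point): point on the knob's axis, on its bare 12 mm steel shaft, 19 mm behind the back of the red head (moves with the knob). With the knob home there are 34 mm between head and bushing, room for fingers from above to straddle the shaft and hook behind the head; knob out: 56 mm
- knob_face (a point): centre of the knob's flat front face (moves with the knob). The red round head is 44 mm wide and 18 mm thick, this face is its front; its axis is the reader's x axis
- cup_center (a point): centre (half-way up) of the clear specimen cup with yellow lid in the reader's well; 71 mm high, body 58 mm wide, lid 64 mm wide and 13 mm high, 40 to 90 g; z axis up. Held down its bottom is 20 mm above the bench; with the knob out a light spring plate (under 4 N) lifts it 18 mm, lid top then 109 mm above the bench. The other cups on the bench are not meant.
- coaster_top (a point): centre of the top of the fixed round blue coaster, 120 mm wide, top 4 mm above the bench
- black_jar: black jar, 68 mm wide, 86 mm high, loose bystander; origin at its bottom centre
- tape_green: roll of green tape lying flat, 62 mm wide, 19 mm high, loose bystander; origin at its bottom centre
- marker_yellow: yellow felt marker lying on the bench, 136 mm long, 15 mm high, loose bystander; origin at its bottom centre

How it is judged:
By the outcome, as a careful person would: the job done as asked, in the order asked, and still so for the second after the job is handed in, with the robot touching nothing.
It also fails if it takes over 72 s, if anything falls off the work surface, if the arm or the gripper's body presses on something with over 40 N, if the wrist force passes 120 N, or if a joint passes its speed limit or range.

## Robot

A 6-joint arm with a two-finger parallel gripper is mounted at the origin on a cart in front of the work surface, level with it; the furniture and walls round the work are solid. World frame = base frame: x ahead of the robot, y to its left, z up, the work surface at z = 0. Lengths are in m, angles in rad, forces in N, time in s.
With the tool pointing down it reaches from about 0.35 to 0.85 m from the base axis. Payload 8.1 kg.
Tool frame: the origin (TCP) lies midway between the tips of the shut fingers; the grasp point (between the pads) lies 19 mm behind it; z points along the fingers, y is the line along which they close (so a half turn about z gives the same grasp; the last joint's range is limited). The gripper opens to 93 mm and grips with 3 to 60 N. Pads are 15 mm wide; open, the fingers measure 128 mm over their backs; the gripper's body (75 mm by 188 mm) begins 65 mm behind the grasp point.
Start: joints at [1.222, 0.13, 1.488, -0, 1.523, -0.085], TCP at [0.156, 0.579, 0.219] pointing down, gripper open.
Joint ranges: [-2.96, 2.96], [-0.89, 2.26], [0.02, 2.5], [-1.34, 4.48], [0, 2.73], [-2.66, 2.66]. Speed limits (rad/s): [2.39, 2.39, 2.79, 3.14, 3.14, 3.14].

## Interface

Orientations are given as a rotation vector (axis times angle).
In Python, from plant import read_state, read_camera, camera_model, close_job gives the robot as it stands. The module is installed in compiled form; this text tells all that it offers.
- The arm moves only by the tool carry_out, never from a script. Its argument "moves" is a list of rows, each an object of numbers: "jaw": the finger opening in m, from 0 to 0.093; "dx", "dy", "dz": the shift along the tool's x, y, z in m; "yaw": the turn about the tool's z in rad. In form: [{"jaw": .., "dx": .., "dy": .., "dz": .., "yaw": ..}, ...]. A call has 1 to 8 rows; each row shifts and turns the commanded pose from where the row before left it, along the tool's axes as they then stand; what a row does not reach is not made up. A row lasts 1/8 s, in which the tool goes at most 62.5 mm and 10.7 degrees, less where a joint would pass 70% of its speed; a pose out of reach is approached as far as the arm can. A call is refused whole if a number of a shift passes 0.0625 or a number of a turn 0.188, either way. A call with a gripper value outside its range is refused whole. The fingers move at their own pace and stop on an object; "grip_force" is the grip in N (left out, the last holds). Time passes only in rows, so rows that do not move let the fingers close. It gives the time, the measured TCP pose, the force, the opening and the grip force at its end, in the units of the state.
- read_state(): the state, without advancing time (a new reading comes with each control period).
- read_camera(name): name is "scene" or "top" or "wrist"; returns the picture (384x512x3 uint8, red, green, blue); there is no depth.
- camera_model(name): a dict with "camera_matrix" (3x3 intrinsics, pixels), "k1" (the pictures are not rectified: a ray, as slopes to the right and down, at radius r is drawn at 1 + k1 r^2 times it, then the intrinsics apply), "view" (4x4, takes a point from world to camera coordinates). Camera axes: x right, y up, looking along -z (the intrinsics and any distortion apply to the point x, -y, -z); pixel columns grow to the right and rows downward; lengths in m; the calibration is good to about 2 mm. A picture is of the moment at which its call begins: read the wrist's pose just before it. camera_model takes no time and is no camera call; for the wrist camera it gives the pose at the moment of the call.
- close_job(): hands the job in; it is judged then, once.
The state is a dict: "t": time; "q": joint angles; "dq": joint speeds; "joint_torque": joint torques, N m; "tool_pos": TCP position; "orientation": TCP orientation; "force": force on the tool from outside, world axes, zero at the start; "wrist_torque": the same for the moment, N m; "opening": finger opening in m; "gripper_force": force on a finger pad.
Only numpy, scipy, OpenCV 4.12 (cv2) and the standard library are available. Lean on these libraries where they do the work, as an engineer would, in place of code of your own. Each camera call takes 0.05 s, during which the arm holds its last target. There are 200 camera calls.

## Working session

There is one attempt and no reset: what is moved stays moved. The work goes in short steps, Python scripts to look and compute and a tool call to move; the robot and the scene stay as the last step left them, time stands still between calls to the robot, and variables do not carry over. Pictures are saved under pics/ and viewed, at most 10 in all, crops included, and the job is handed in when it is done.

Besides the shell and the picture viewer there is one more tool, called as name(argument=value, ...), one argument or row to a line, values as JSON. carry_out: Moves the arm, as the interface text tells. Its arguments: {"type":"object","properties":{"moves":{"type":"array","items":{"type":"object","properties":{"jaw":{"type":"number"},"dx":{"type":"number"},"dy":{"type":"number"},"dz":{"type":"number"},"yaw":{"type":"number"}}}},"grip_force":{"type":"number"}},"required":["moves"]}

```bash
mkdir -p pics; cat > h.py <<'E'
import numpy as np, cv2
from plant import *
from scipy.spatial.transform import Rotation as R
def ray(name,u,v,m=None):
    m=m or camera_model(name);K=np.array(m["camera_matrix"]);V=np.array(m["view"]);k=m["k1"]
    d=np.array([(u-K[0,2])/K[0,0],(v-K[1,2])/K[1,1]]);s=d.copy()
    for _ in range(20): s=d/(1+k*(s@s))
    D=V[:3,:3].T@np.array([s[0],-s[1],-1]);return -V[:3,:3].T@V[:3,3],D
def atz(name,u,v,z,m=None):
    o,D=ray(name,u,v,m);return o+D*(z-o[2])/D[2]
def proj(name,p,m=None):
    m=m or camera_model(name);K=np.array(m["camera_matrix"]);V=np.array(m["view"])
    c=V[:3,:3]@np.array(p)+V[:3,3];s=np.array([c[0],-c[1]])/-c[2];s=s*(1+m["k1"]*(s@s));return K[:2,:2]@s+K[:2,2]
def save(name,fn,crop=None,f=1):
    i=read_camera(name)[:,:,::-1]
    if crop: a,b,c,d=crop;i=i[b:d,a:c]
    cv2.imwrite("pics/"+fn,cv2.resize(i,None,fx=f,fy=f,interpolation=cv2.INTER_CUBIC))
E
python3 - <<'E'
from h import *
a=read_camera("top");b=read_camera("scene")
cv2.imwrite("pics/top.png",cv2.resize(a[:,:,::-1],None,fx=1.5,fy=1.5));cv2.imwrite("pics/scene.png",cv2.resize(b[:,:,::-1],None,fx=1.5,fy=1.5))
s=read_state();print(s)
print(R.from_rotvec(s["orientation"]).as_matrix().round(3))
for n in("top","scene"):
  m=camera_model(n);V=np.array(m["view"]);print(n,-V[:3,:3].T@V[:3,3],V[:3,:3].round(2).tolist())
E
```

```text
{'t': 0.1, 'q': array([ 1.22162376e+00,  1.31074398e-01,  1.48913357e+00, -3.00727569e-05,
        1.52299887e+00, -8.54090012e-02]), 'dq': array([ 0.00151981,  0.0006102 , -0.00316658,  0.00038544, -0.0015026 ,
       -0.0017252 ]), 'joint_torque': array([ 2.43333770e-04, -5.61348438e+01, -4.93091440e+01,  7.69227301e-02,
        2.93195236e-02, -9.55095834e-05]), 'tool_pos': array([0.15625355, 0.57878236, 0.21771927]), 'orientation': array([-4.13074553e-01, -3.11399511e+00,  2.48585509e-03]), 'force': array([-0.56286366, -0.24350044, -0.73860288]), 'wrist_torque': array([ 0.04341563,  0.01444132, -0.02461825]), 'gripper_force': 0.0, 'opening': 0.09306911385652528}
[[-0.965  0.261 -0.001]
 [ 0.261  0.965 -0.002]
 [ 0.    -0.002 -1.   ]]
top [0.22796097 0.00511776 1.34351404] [[0.01, -1.0, 0.01], [0.97, 0.01, 0.23], [-0.23, 0.0, 0.97]]
scene [ 0.17156475 -0.72023492  1.03318441] [[0.87, -0.48, -0.02], [0.38, 0.67, 0.64], [-0.3, -0.57, 0.77]]
```

View pics/top.png

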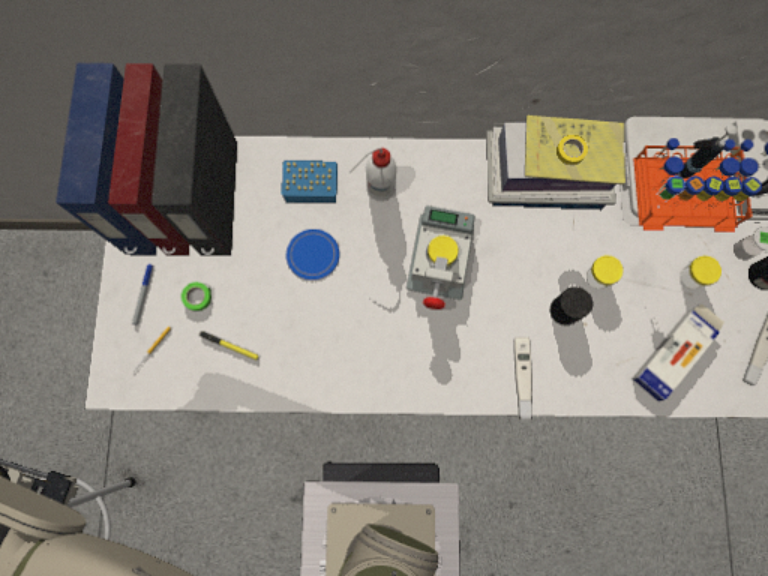

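View pics/scene.png

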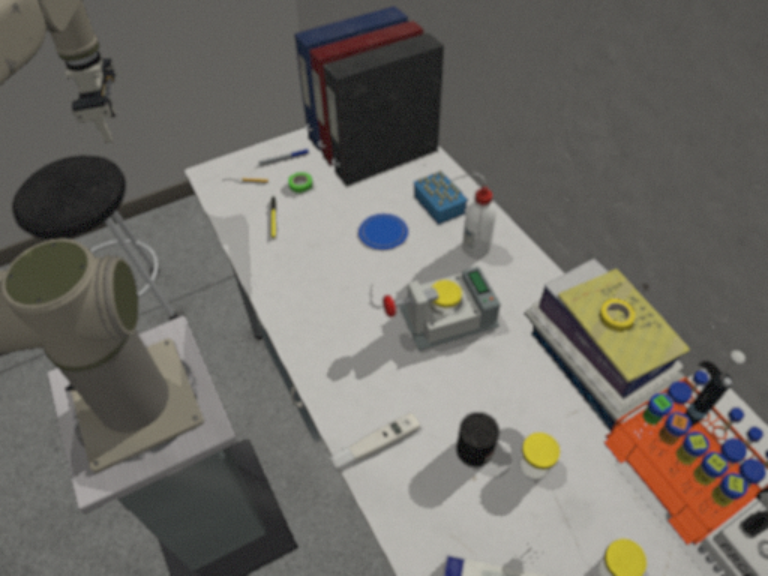

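```bash
python3 - <<'E'
from h import *
save("top","c1.png",(260,130,330,210),8)
for n,u,v,z in(("lid",443/1.5,250/1.5,.091),("knob",433/1.5,302/1.5,.096),("coast",313.5/1.5,254/1.5,.004),("bottle",380/1.5,155/1.5,.15),("jar",572/1.5,300/1.5,.086)): print(n,atz("top",u,v,z).round(4))
E
```

```text
lid [ 0.6198 -0.1234  0.091 ]
knob [ 0.507  -0.1013  0.096 ]
coast [0.6338 0.1568 0.004 ]
bottle [0.8052 0.0109 0.15  ]
jar [ 0.5172 -0.3896  0.086 ]
```

View pics/c1.png

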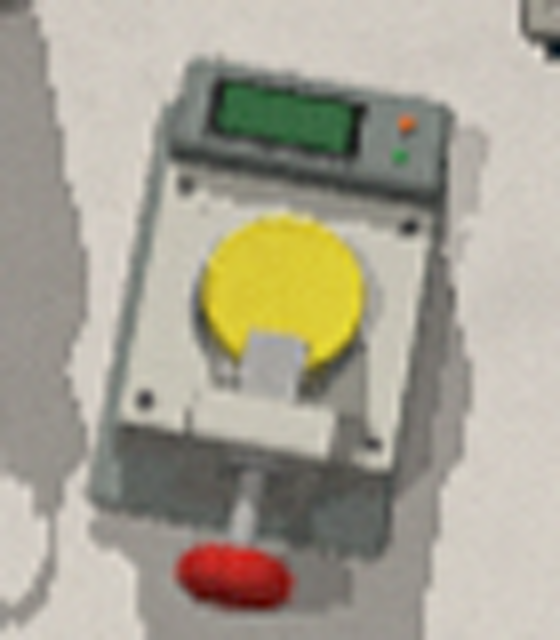

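```bash
python3 - <<'E'
from h import *
P=lambda u,v,z: atz("top",260+(u+.5)/8-.5,130+(v+.5)/8-.5,z)
s=[P(u,v,.062) for u,v in((186,185),(410,228),(373,445),(145,400))]
c=np.mean(s,0);print([x.round(4)[:2] for x in s],c)
for a,b in((0,3),(1,2)): d=s[a]-s[b];print(np.arctan2(d[1],d[0]),np.linalg.norm(d))
for a,b in((0,1),(3,2)): d=s[a]-s[b];print(np.arctan2(-d[0],d[1]),np.linalg.norm(d))
print("lid",P(283,292,.091),"head top",P(236,550,.118),"shaft bot/top",P(238,540,.096),P(250,480,.102))
for e in((450,105),(193,60),(175,150),(437,190)): print(P(*e,.076))
st=read_state();print(st["t"])
E
```

```text
[array([ 0.6757, -0.0863]), array([ 0.6587, -0.1767]), array([ 0.5679, -0.1602]), array([ 0.5852, -0.0697])] [ 0.62185434 -0.12323737  0.062     ]
-0.18226766155938895 0.09199925472564036
-0.17969069607379246 0.09226936039059128
-0.1859096112232794 0.09197711923979073
-0.18882592886481253 0.09221626709529902
lid [ 0.62181508 -0.12218203  0.091     ] head top [ 0.5114215  -0.10064308  0.118     ] shaft bot/top [ 0.52045904 -0.1033379   0.096     ] [ 0.54275232 -0.10759573  0.102     ]
[ 0.70629146 -0.19191322  0.076     ]
[ 0.72406085 -0.08837055  0.076     ]
[ 0.68552119 -0.08097515  0.076     ]
[ 0.67010901 -0.18588063  0.076     ]
0.15
```

```bash
cat >> h.py <<'E'
C=np.array([.6218,-.1228]);TH=-.184;X=np.array([np.cos(TH),np.sin(TH)]);Y=np.array([-X[1],X[0]])
def go(xy,z,yd=None):
    "yd: wanted world angle of tool y; yaw first, then shift in the turned frame"
    s=read_state();M=R.from_rotvec(s["orientation"]);m=M.as_matrix();a=np.arctan2(m[1,1],m[0,1])
    yw=0
    if yd is not None: yw=-((yd-a+np.pi)%(2*np.pi)-np.pi)
    m2=m@R.from_rotvec([0,0,yw]).as_matrix()
    d=m2.T@(np.r_[xy,z]-s["tool_pos"])
    print("yaw",round(yw,3),"d",d.round(4),"t",s["t"],"pos",s["tool_pos"].round(4),"F",s["force"].round(2),"op",round(s["opening"],4))
E
python3 -c "
from h import *
go(C-.091*X,.217,np.pi/2+TH)"
```

```text
yaw -0.08 d [-0.495  -0.6046  0.0016] t 0.15 pos [0.1563 0.5789 0.2179] F [ 0.01  0.38 -1.45] op 0.0932
```

carry_out(
  moves=[
    {"yaw": -0.08,"jaw": 0.05},
    {"dx": -0.038,"dy": -0.0465},
    {"dx": -0.038,"dy": -0.0465},
    {"dx": -0.038,"dy": -0.0465},
    {"dx": -0.038,"dy": -0.0465},
    {"dx": -0.038,"dy": -0.0465},
    {"dx": -0.038,"dy": -0.0465},
    {"dx": -0.038,"dy": -0.0465},
  ],
)

```text
invalid input at $.moves[0]: expected keys jaw, dx, dy, dz, yaw
```

carry_out(
  moves=[
    {"dx": -0.038,"dy": -0.0465,"jaw": 0.024},
    {"dx": -0.038,"dy": -0.0465},
    {"dx": -0.038,"dy": -0.0465},
    {"dx": -0.038,"dy": -0.0465},
    {"dx": -0.038,"dy": -0.0465},
    {"dx": -0.038,"dy": -0.0465},
    {},
  ],
)

```text
invalid input at $.moves[0]: expected keys jaw, dx, dy, dz, yaw
```

```bash
python3 -c "
from h import *
go(C-.091*X,.217,np.pi/2+TH)
m=camera_model('wrist');save('wrist','w1.png',None,1.5)
s=read_state();print(s['q'].round(3))
g=lambda x,z:proj('wrist',[*(C+x*X),z],m)*1.5
for n,x,z in(('neck',-.091,.096),('headbacktop',-.11,.118),('bush',-.076,.11),('headfronttop',-.128,.118)): print(n,g(x,z).round(1))
"
```

```text
yaw -0.08 d [-0.495  -0.6046  0.0016] t 0.15 pos [0.1563 0.5789 0.2179] F [ 0.01  0.38 -1.45] op 0.0932
[ 1.222  0.131  1.489  0.     1.523 -0.085]
neck [-311.2  933.4]
headbacktop [-364.2  963.4]
bush [-330.  975.]
headfronttop [-374.3  947.6]
```

View pics/w1.png

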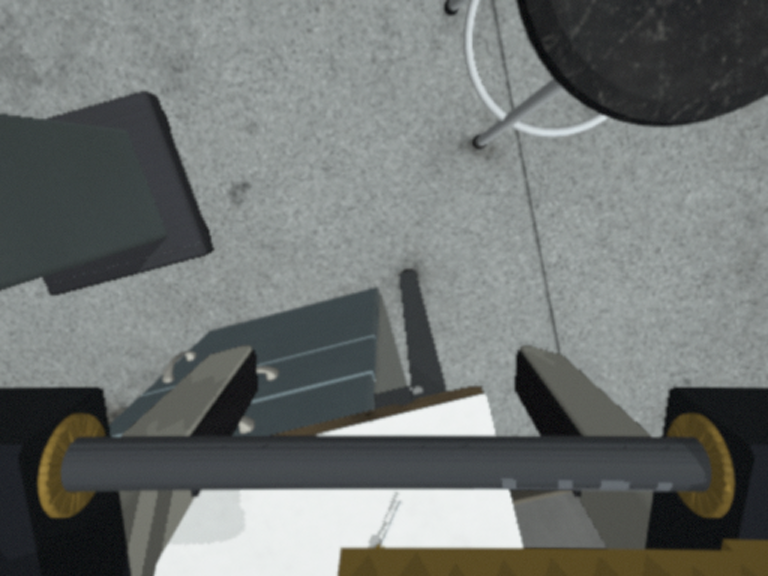

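The calls were refused because every row needs all its keys; the picture just shows the start view (fingers, cart, bench edge). I'll resend with full rows.

carry_out(
  moves=[
    {"jaw": 0.05,"dx": 0,"dy": 0,"dz": 0,"yaw": -0.08},
    {"jaw": 0.05,"dx": -0.038,"dy": -0.0465,"dz": 0,"yaw": 0},
    {"jaw": 0.05,"dx": -0.038,"dy": -0.0465,"dz": 0,"yaw": 0},
    {"jaw": 0.05,"dx": -0.038,"dy": -0.0465,"dz": 0,"yaw": 0},
    {"jaw": 0.05,"dx": -0.038,"dy": -0.0465,"dz": 0,"yaw": 0},
    {"jaw": 0.05,"dx": -0.038,"dy": -0.0465,"dz": 0,"yaw": 0},
    {"jaw": 0.05,"dx": -0.038,"dy": -0.0465,"dz": 0,"yaw": 0},
    {"jaw": 0.05,"dx": -0.038,"dy": -0.0465,"dz": 0,"yaw": 0},
  ],
)

```text
t: 1.2
tool_pos: [0.359, 0.2089, 0.2187]
orientation: [0.288, 3.128, 0.001]
force: [0.5, 0.1, -0.3]
opening: 0.0496
gripper_force: 0.0
```

carry_out(
  moves=[
    {"jaw": 0.024,"dx": -0.038,"dy": -0.0465,"dz": 0,"yaw": 0},
    {"jaw": 0.024,"dx": -0.038,"dy": -0.0465,"dz": 0,"yaw": 0},
    {"jaw": 0.024,"dx": -0.038,"dy": -0.0465,"dz": 0,"yaw": 0},
    {"jaw": 0.024,"dx": -0.038,"dy": -0.0465,"dz": 0,"yaw": 0},
    {"jaw": 0.024,"dx": -0.038,"dy": -0.0465,"dz": 0,"yaw": 0},
    {"jaw": 0.024,"dx": -0.038,"dy": -0.0465,"dz": 0,"yaw": 0},
    {"jaw": 0.024,"dx": 0,"dy": 0,"dz": 0,"yaw": 0},
  ],
)

```text
t: 2.08
tool_pos: [0.5321, -0.1088, 0.2174]
orientation: [-0.295, -3.126, 0.001]
force: [-0.5, -0.2, -0.4]
opening: 0.0238
gripper_force: 0.0
```

```bash
python3 -c "
from h import *
go(C-.091*X,.217,np.pi/2+TH)
m=camera_model('wrist');save('wrist','w2.png',None,1.5)
s=read_state();print(s['q'].round(3))
g=lambda x,z:proj('wrist',[*(C+x*X),z],m)*1.5
for n,x,z in(('neck',-.091,.096),('headbacktop',-.11,.118),('bush',-.076,.11),('headfronttop',-.128,.118)): print(n,g(x,z).round(1))
"
```

```text
yaw -0.004 d [0.0003 0.0027 0.0004] t 2.075 pos [ 0.5321 -0.1088  0.2174] F [-0.48 -0.2  -0.43] op 0.0238
[-0.293 -0.024  1.649  0.     1.518 -1.677]
neck [387.9 286.6]
headbacktop [388.1 262.4]
bush [388.1 317.4]
headfronttop [388.  229.5]
```

View pics/w2.png

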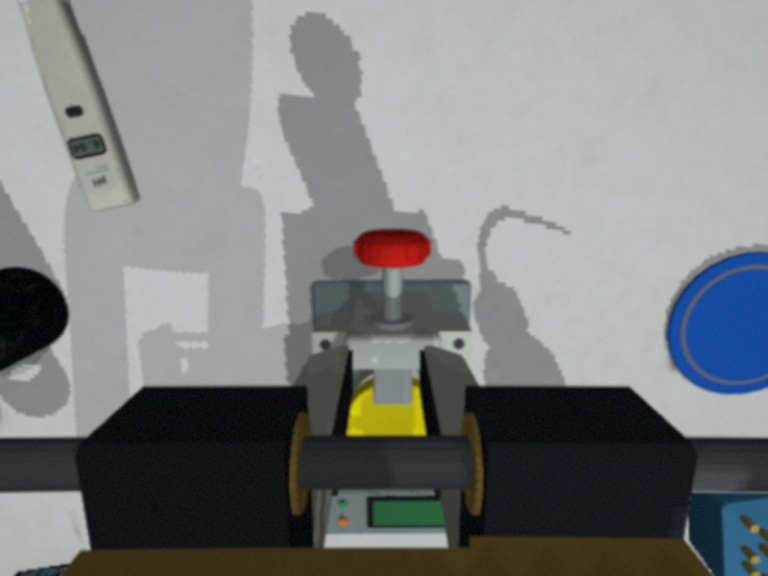

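carry_out(
  moves=[
    {"jaw": 0.026,"dx": 0,"dy": 0.004,"dz": 0.04,"yaw": 0},
    {"jaw": 0.026,"dx": 0,"dy": 0,"dz": 0.04,"yaw": 0},
    {"jaw": 0.026,"dx": 0,"dy": 0,"dz": 0.03,"yaw": 0},
    {"jaw": 0.026,"dx": 0,"dy": 0,"dz": 0.015,"yaw": 0},
    {"jaw": 0.026,"dx": 0,"dy": 0,"dz": 0.015,"yaw": 0},
    {"jaw": 0.026,"dx": 0,"dy": 0,"dz": 0,"yaw": 0},
  ],
)

```text
t: 2.88
tool_pos: [0.5319, -0.101, 0.0782]
orientation: [-0.288, -3.127, -0.0]
force: [0.6, 0.2, 0.4]
opening: 0.026
gripper_force: 0.0
```

carry_out(
  moves=[
    {"jaw": 0.026,"dx": 0.004,"dy": 0,"dz": 0,"yaw": 0},
    {"jaw": 0.026,"dx": 0.004,"dy": 0,"dz": 0,"yaw": 0},
    {"jaw": 0.026,"dx": 0,"dy": 0,"dz": 0,"yaw": 0},
  ],
)

```text
t: 3.25
tool_pos: [0.527, -0.1005, 0.0801]
orientation: [0.288, 3.122, -0.001]
force: [10.7, -1.7, -7.5]
opening: 0.0264
gripper_force: 5.4
```

carry_out(
  moves=[
    {"jaw": 0.026,"dx": 0.003,"dy": 0,"dz": 0,"yaw": 0},
    {"jaw": 0.026,"dx": 0,"dy": 0,"dz": 0,"yaw": 0},
  ],
)

```text
t: 3.5
tool_pos: [0.5246, -0.1001, 0.0801]
orientation: [0.288, 3.121, -0.001]
force: [14.3, -3.1, -9.3]
opening: 0.0258
gripper_force: 6.8
```

carry_out(
  moves=[
    {"jaw": 0.026,"dx": 0.003,"dy": 0,"dz": 0,"yaw": 0},
    {"jaw": 0.026,"dx": 0,"dy": 0,"dz": 0,"yaw": 0},
  ],
)

```text
t: 3.75
tool_pos: [0.5208, -0.0994, 0.0801]
orientation: [0.288, 3.123, -0.001]
force: [9.0, -1.4, -5.4]
opening: 0.0262
gripper_force: 4.4
```

carry_out(
  moves=[
    {"jaw": 0.026,"dx": 0.002,"dy": 0,"dz": 0,"yaw": 0},
    {"jaw": 0.026,"dx": 0,"dy": 0,"dz": 0,"yaw": 0},
  ],
)

```text
t: 4.0
tool_pos: [0.5179, -0.0989, 0.08]
orientation: [0.288, 3.125, -0.001]
force: [4.7, -0.1, 0.6]
opening: 0.0262
gripper_force: 2.0
```

Force is falling toward the snap-over; continue.

carry_out(
  moves=[
    {"jaw": 0.026,"dx": 0.002,"dy": 0,"dz": 0,"yaw": 0},
    {"jaw": 0.026,"dx": 0,"dy": 0,"dz": 0,"yaw": 0},
  ],
)

```text
t: 4.25
tool_pos: [0.5141, -0.098, 0.0787]
orientation: [-0.288, -3.127, -0.0]
force: [-0.2, -0.3, -0.2]
opening: 0.0261
gripper_force: 0.0
```

carry_out(
  moves=[
    {"jaw": 0.026,"dx": 0.002,"dy": 0,"dz": 0,"yaw": 0},
    {"jaw": 0.026,"dx": 0,"dy": 0,"dz": 0,"yaw": 0},
  ],
)

```text
t: 4.5
tool_pos: [0.5122, -0.0977, 0.0783]
orientation: [-0.288, -3.127, -0.0]
force: [0.6, -0.5, 0.5]
opening: 0.0258
gripper_force: 0.0
```

```bash
python3 -c "
from h import *
go(C-.091*X,.217,np.pi/2+TH)
a=read_camera('top')[120:220,255:335,::-1];b=read_camera('scene')[150:250,230:340,::-1]
cv2.imwrite('pics/p3.png',np.hstack([cv2.resize(a,None,fx=4,fy=4,interpolation=2),cv2.resize(b,None,fx=4,fy=4,interpolation=2)]))
"
```

```text
yaw 0.0 d [-0.0213 -0.0047 -0.1387] t 4.5 pos [ 0.5122 -0.0977  0.0783] F [ 0.59 -0.46  0.55] op 0.0258
```

View pics/p3.png

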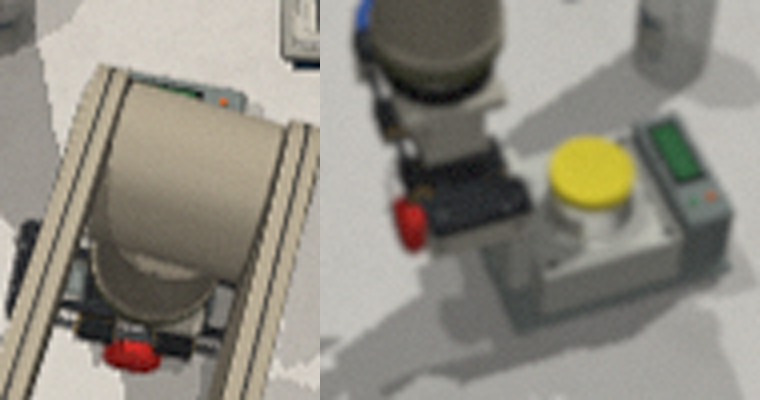

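carry_out(
  moves=[
    {"jaw": 0.026,"dx": -0.004,"dy": 0,"dz": -0.02,"yaw": 0},
    {"jaw": 0.026,"dx": 0,"dy": 0,"dz": -0.04,"yaw": 0},
    {"jaw": 0.04,"dx": 0,"dy": 0,"dz": -0.04,"yaw": 0},
    {"jaw": 0.093,"dx": 0,"dy": 0,"dz": -0.04,"yaw": 0},
    {"jaw": 0.093,"dx": -0.03,"dy": -0.001,"dz": 0,"yaw": 0},
    {"jaw": 0.093,"dx": -0.025,"dy": -0.001,"dz": 0,"yaw": 0},
    {"jaw": 0.093,"dx": 0,"dy": 0,"dz": 0,"yaw": 0},
  ],
)

```text
t: 5.48
tool_pos: [0.5709, -0.1107, 0.2181]
orientation: [-0.288, -3.128, -0.0]
force: [-0.3, 0.4, -0.1]
opening: 0.0714
gripper_force: 0.0
```

```bash
python3 -c "
from h import *
go(C+.001*Y,.217,np.pi/2+TH)
m=camera_model('wrist');save('wrist','w4.png',None,1.5)
for n,x,y,z in(('lid',0,0,.109),('lid-',-.032,0,.109),('lidL',0,.032,.109),('lidR',0,-.032,.109),('face',-.15,0,.096),('headtopfront',-.15,0,.118)): print(n,(proj('wrist',[*(C+x*X+y*Y),z],m)*1.5).round(1))
"
```

```text
yaw 0.0 d [-0.0523 -0.0016  0.0011] t 5.475 pos [ 0.5709 -0.1107  0.2181] F [-0.27  0.44 -0.05] op 0.0714
lid [379.  375.7]
lid- [378.8 325.3]
lidL [432.  375.8]
lidR [325.9 375.7]
face [378.6 113.5]
headtopfront [378.1 109.3]
```

View pics/w4.png

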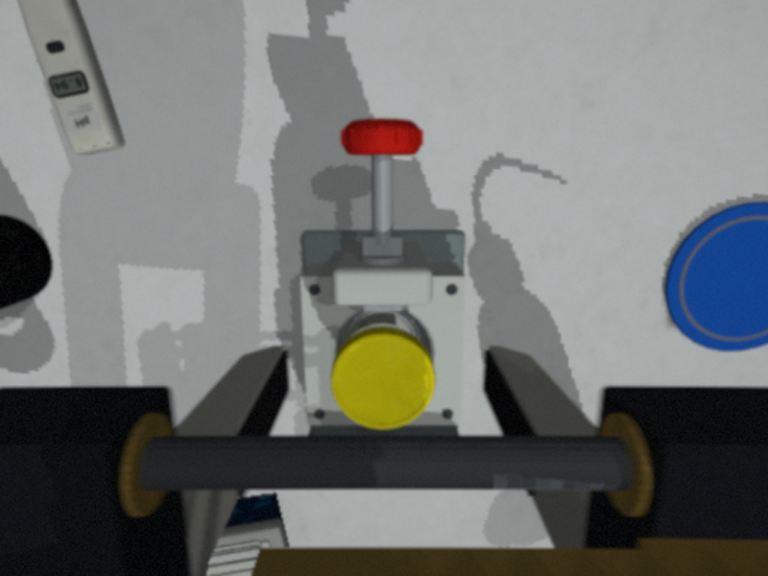

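carry_out(
  moves=[
    {"jaw": 0.093,"dx": -0.0533,"dy": -0.0005,"dz": 0,"yaw": 0},
    {"jaw": 0.093,"dx": 0,"dy": 0,"dz": 0,"yaw": 0},
    {"jaw": 0.093,"dx": 0,"dy": 0,"dz": 0.04,"yaw": 0},
    {"jaw": 0.093,"dx": 0,"dy": 0,"dz": 0.04,"yaw": 0},
    {"jaw": 0.093,"dx": 0,"dy": 0,"dz": 0.03,"yaw": 0},
    {"jaw": 0.093,"dx": 0,"dy": 0,"dz": 0.026,"yaw": 0},
    {"jaw": 0.093,"dx": 0,"dy": 0,"dz": 0,"yaw": 0},
  ],
)

```text
t: 6.4
tool_pos: [0.6198, -0.12, 0.0807]
orientation: [-0.288, -3.124, -0.001]
force: [-0.4, -0.2, 0.3]
opening: 0.093
gripper_force: 0.0
```

carry_out(
  grip_force=12,
  moves=[
    {"jaw": 0.075,"dx": 0,"dy": 0,"dz": 0,"yaw": 0},
    {"jaw": 0.055,"dx": 0,"dy": 0,"dz": 0,"yaw": 0},
    {"jaw": 0.055,"dx": 0,"dy": 0,"dz": 0,"yaw": 0},
    {"jaw": 0.055,"dx": 0,"dy": 0,"dz": 0,"yaw": 0},
    {"jaw": 0.055,"dx": 0,"dy": 0,"dz": 0,"yaw": 0},
  ],
)

```text
t: 7.02
tool_pos: [0.6229, -0.1209, 0.083]
orientation: [0.288, 3.128, -0.0]
force: [0.4, -1.8, 0.9]
opening: 0.0622
gripper_force: 12.0
```

carry_out(
  moves=[
    {"jaw": 0.055,"dx": 0,"dy": 0,"dz": -0.01,"yaw": 0},
    {"jaw": 0.055,"dx": 0,"dy": 0,"dz": -0.02,"yaw": 0},
    {"jaw": 0.055,"dx": 0,"dy": 0,"dz": -0.03,"yaw": 0},
    {"jaw": 0.055,"dx": 0,"dy": 0,"dz": -0.03,"yaw": 0},
    {"jaw": 0.055,"dx": 0,"dy": 0,"dz": 0,"yaw": 0},
  ],
)

```text
t: 7.65
tool_pos: [0.6251, -0.1214, 0.1778]
orientation: [0.287, 3.121, -0.002]
force: [0.1, 0.8, -0.7]
opening: 0.0621
gripper_force: 12.0
```

```bash
python3 -c "
from h import *
print(atz('top',(313.5+.5)/1.5-.5,(254+.5)/1.5-.5,.004))
i=read_camera('top').astype(int);u=[c for c in zip(*np.nonzero((i[...,2]>120)&(i[...,0]<70)&(i[...,1]<120)))]
u=np.array([p for p in u if 145<p[0]<195 and 185<p[1]<232]);a,b=u.min(0),u.max(0);v,w=(a+b)/2;print(a,b,len(u))
p=atz('top',w,v,.004);print(p);go(p[:2],.173,np.pi/2+TH)
b=read_camera('scene')[150:250,230:340,::-1];a=read_camera('wrist')[::,:,::-1]
cv2.imwrite('pics/p5.png',np.hstack([cv2.resize(a,(400,400)),cv2.resize(b,(400,400),interpolation=2)]))
"
```

```text
[0.634356   0.15741298 0.004     ]
[153 191] [185 225] 764
[0.6349005  0.16022294 0.004     ]
yaw 0.0 d [0.0407 0.2785 0.0019] t 7.7 pos [ 0.6239 -0.1211  0.1752] F [ 0.61  0.02 -2.66] op 0.0622
```

View pics/p5.png

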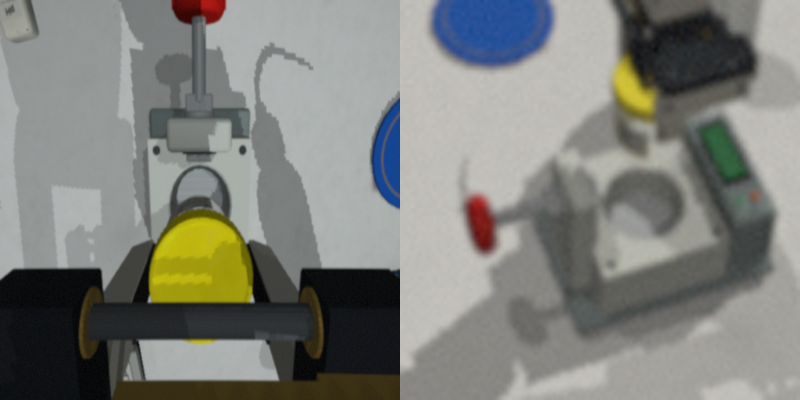

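carry_out(
  moves=[
    {"jaw": 0.055,"dx": 0.002,"dy": 0.015,"dz": 0,"yaw": 0},
    {"jaw": 0.055,"dx": 0.005,"dy": 0.035,"dz": 0,"yaw": 0},
    {"jaw": 0.055,"dx": 0.007,"dy": 0.05,"dz": 0,"yaw": 0},
    {"jaw": 0.055,"dx": 0.007,"dy": 0.05,"dz": 0,"yaw": 0},
    {"jaw": 0.055,"dx": 0.007,"dy": 0.05,"dz": 0,"yaw": 0},
    {"jaw": 0.055,"dx": 0.006,"dy": 0.04,"dz": 0.01,"yaw": 0},
    {"jaw": 0.055,"dx": 0.005,"dy": 0.025,"dz": 0.02,"yaw": 0},
    {"jaw": 0.055,"dx": 0.002,"dy": 0.011,"dz": 0.025,"yaw": 0},
  ],
)

```text
t: 8.8
tool_pos: [0.6319, 0.1611, 0.1164]
orientation: [-0.284, -3.128, -0.001]
force: [0.6, -0.5, -1.2]
opening: 0.0623
gripper_force: 12.0
```

carry_out(
  moves=[
    {"jaw": 0.055,"dx": 0,"dy": 0,"dz": 0.03,"yaw": 0},
    {"jaw": 0.055,"dx": 0,"dy": 0,"dz": 0.02,"yaw": 0},
    {"jaw": 0.055,"dx": 0,"dy": 0,"dz": 0.01,"yaw": 0},
    {"jaw": 0.055,"dx": 0,"dy": 0,"dz": 0,"yaw": 0},
    {"jaw": 0.055,"dx": 0,"dy": 0,"dz": 0,"yaw": 0},
  ],
)

```text
t: 9.43
tool_pos: [0.6337, 0.1581, 0.059]
orientation: [0.289, 3.126, 0.001]
force: [-0.8, 0.3, -0.5]
opening: 0.0622
gripper_force: 12.0
```

```bash
python3 -c "
from h import *
go((.6344,.1574),.050,np.pi/2+TH)"
```

```text
yaw -0.0 d [-0.0008 -0.0006  0.009 ] t 9.425 pos [0.6337 0.1581 0.059 ] F [-0.84  0.29 -0.45] op 0.0622
```

Lower in 2–3 mm steps watching the vertical force.

carry_out(
  moves=[
    {"jaw": 0.055,"dx": 0,"dy": 0,"dz": 0.003,"yaw": 0},
    {"jaw": 0.055,"dx": 0,"dy": 0,"dz": 0.003,"yaw": 0},
    {"jaw": 0.055,"dx": 0,"dy": 0,"dz": 0,"yaw": 0},
  ],
)

```text
t: 9.8
tool_pos: [0.6326, 0.158, 0.0514]
orientation: [-0.288, -3.128, 0.0]
force: [-0.4, 0.3, -0.3]
opening: 0.0621
gripper_force: 12.0
```

carry_out(
  moves=[
    {"jaw": 0.055,"dx": 0,"dy": 0,"dz": 0.002,"yaw": 0},
    {"jaw": 0.055,"dx": 0,"dy": 0,"dz": 0,"yaw": 0},
  ],
)

```text
t: 10.05
tool_pos: [0.6329, 0.1581, 0.0497]
orientation: [0.288, 3.128, -0.0]
force: [-0.5, 0.8, -0.6]
opening: 0.0621
gripper_force: 12.0
```

carry_out(
  moves=[
    {"jaw": 0.055,"dx": 0,"dy": 0,"dz": 0.0015,"yaw": 0},
    {"jaw": 0.055,"dx": 0,"dy": 0,"dz": 0,"yaw": 0},
  ],
)

```text
t: 10.3
tool_pos: [0.6338, 0.158, 0.0496]
orientation: [0.288, 3.126, 0.0]
force: [-0.4, -1.5, 6.4]
opening: 0.0623
gripper_force: 12.0
```

carry_out(
  moves=[
    {"jaw": 0.093,"dx": 0,"dy": 0,"dz": 0,"yaw": 0},
    {"jaw": 0.093,"dx": 0,"dy": 0,"dz": 0,"yaw": 0},
    {"jaw": 0.093,"dx": 0,"dy": 0,"dz": 0,"yaw": 0},
    {"jaw": 0.093,"dx": 0,"dy": 0,"dz": -0.03,"yaw": 0},
    {"jaw": 0.093,"dx": 0,"dy": 0,"dz": -0.05,"yaw": 0},
    {"jaw": 0.093,"dx": 0,"dy": 0,"dz": -0.05,"yaw": 0},
    {"jaw": 0.05,"dx": 0,"dy": 0,"dz": -0.04,"yaw": 0},
    {"jaw": 0.0,"dx": 0,"dy": 0,"dz": 0,"yaw": 0},
  ],
)

```text
t: 11.3
tool_pos: [0.6352, 0.1586, 0.2234]
orientation: [0.287, 3.121, 0.003]
force: [-0.2, 0.1, 0.6]
opening: 0.0776
gripper_force: 0.0
```

```bash
python3 -c "
from h import *
go(C-.175*X+.002*Y,.217,np.pi/2+TH)"
```

```text
yaw 0.0 d [ 0.1367 -0.2771  0.0045] t 11.3 pos [0.6352 0.1586 0.2234] F [-0.23  0.08  0.61] op 0.0776
```

carry_out(
  moves=[
    {"jaw": 0,"dx": 0.02,"dy": -0.04,"dz": 0,"yaw": 0},
    {"jaw": 0,"dx": 0.025,"dy": -0.05,"dz": 0,"yaw": 0},
    {"jaw": 0,"dx": 0.025,"dy": -0.05,"dz": 0,"yaw": 0},
    {"jaw": 0,"dx": 0.025,"dy": -0.05,"dz": 0,"yaw": 0},
    {"jaw": 0,"dx": 0.022,"dy": -0.045,"dz": 0,"yaw": 0},
    {"jaw": 0,"dx": 0.02,"dy": -0.042,"dz": 0,"yaw": 0},
    {"jaw": 0,"dx": 0,"dy": 0,"dz": 0,"yaw": 0},
  ],
)

```text
t: 12.18
tool_pos: [0.4456, -0.0911, 0.2169]
orientation: [-0.294, -3.126, 0.0]
force: [0.1, -0.4, -0.4]
opening: 0.0078
gripper_force: 0.0
```

```bash
python3 -c "
from h import *
go(C-.175*X+.002*Y,.077,np.pi/2+TH)
m=camera_model('wrist')
for x in(-.15,-.132,-.128): print(x,(proj('wrist',[*(C+x*X),.118],m)).round(1))
b=read_camera('scene')[120:250,200:340,::-1];a=read_camera('wrist')[::,:,::-1]
cv2.imwrite('pics/p6.png',np.hstack([cv2.resize(a,(400,400)),cv2.resize(b,(400,400),interpolation=2)]))
"
```

```text
yaw -0.003 d [-0.0043  0.0031  0.1399] t 12.175 pos [ 0.4456 -0.0911  0.2169] F [ 0.12 -0.36 -0.42] op 0.0078
-0.15 [256.9 230.5]
-0.132 [256.9 249.9]
-0.128 [256.9 254.1]
```

View pics/p6.png

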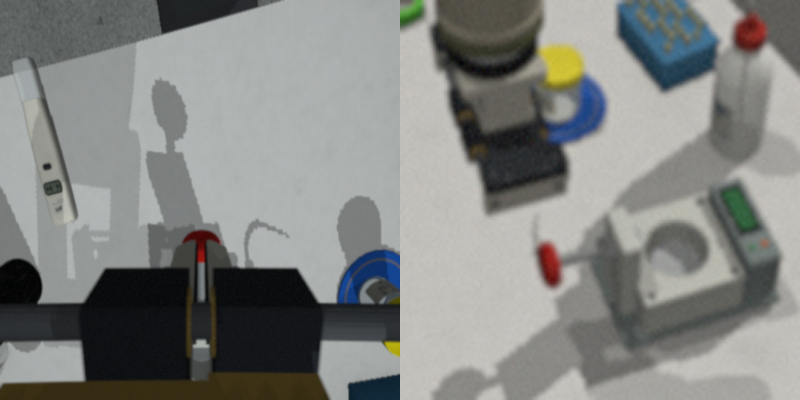

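carry_out(
  moves=[
    {"jaw": 0,"dx": 0,"dy": 0.003,"dz": 0.03,"yaw": 0},
    {"jaw": 0,"dx": 0,"dy": 0,"dz": 0.05,"yaw": 0},
    {"jaw": 0,"dx": 0,"dy": 0,"dz": 0.04,"yaw": 0},
    {"jaw": 0,"dx": 0,"dy": 0,"dz": 0.02,"yaw": 0},
    {"jaw": 0,"dx": -0.004,"dy": 0,"dz": 0,"yaw": 0},
    {"jaw": 0,"dx": -0.004,"dy": 0,"dz": 0,"yaw": 0},
    {"jaw": 0,"dx": -0.004,"dy": 0,"dz": 0,"yaw": 0},
    {"jaw": 0,"dx": 0,"dy": 0,"dz": 0,"yaw": 0},
  ],
)

```text
t: 13.28
tool_pos: [0.4609, -0.0887, 0.0792]
orientation: [0.288, 3.127, -0.001]
force: [-0.0, -0.5, 0.4]
opening: 0.0009
gripper_force: 0.0
```

carry_out(
  moves=[
    {"jaw": 0,"dx": -0.003,"dy": 0,"dz": 0,"yaw": 0},
    {"jaw": 0,"dx": 0,"dy": 0,"dz": 0,"yaw": 0},
  ],
)

```text
t: 13.52
tool_pos: [0.463, -0.0891, 0.0783]
orientation: [0.288, 3.128, -0.0]
force: [-0.1, 0.3, 0.1]
opening: 0.0003
gripper_force: 0.0
```

carry_out(
  moves=[
    {"jaw": 0,"dx": -0.003,"dy": 0,"dz": 0,"yaw": 0},
    {"jaw": 0,"dx": 0,"dy": 0,"dz": 0,"yaw": 0},
  ],
)

```text
t: 13.78
tool_pos: [0.4658, -0.0896, 0.0782]
orientation: [0.288, 3.128, -0.0]
force: [0.3, 0.1, 0.2]
opening: 0.0006
gripper_force: 0.0
```

carry_out(
  moves=[
    {"jaw": 0,"dx": -0.003,"dy": 0,"dz": 0,"yaw": 0},
    {"jaw": 0,"dx": 0,"dy": 0,"dz": 0,"yaw": 0},
  ],
)

```text
t: 14.02
tool_pos: [0.4688, -0.0901, 0.0781]
orientation: [0.288, 3.128, -0.0]
force: [-0.9, 0.4, 0.1]
opening: 0.0004
gripper_force: 0.0
```

carry_out(
  moves=[
    {"jaw": 0,"dx": -0.003,"dy": 0,"dz": 0,"yaw": 0},
    {"jaw": 0,"dx": 0,"dy": 0,"dz": 0,"yaw": 0},
  ],
)

```text
t: 14.28
tool_pos: [0.4694, -0.0902, 0.0778]
orientation: [-0.288, -3.123, -0.001]
force: [-13.1, 2.7, 10.1]
opening: 0.0005
gripper_force: 6.6
```

carry_out(
  moves=[
    {"jaw": 0,"dx": -0.003,"dy": 0,"dz": 0,"yaw": 0},
    {"jaw": 0,"dx": 0,"dy": 0,"dz": 0,"yaw": 0},
  ],
)

```text
t: 14.52
tool_pos: [0.4722, -0.0907, 0.0778]
orientation: [-0.288, -3.123, -0.001]
force: [-12.5, 2.7, 9.6]
opening: 0.0001
gripper_force: 6.6
```

carry_out(
  moves=[
    {"jaw": 0,"dx": -0.003,"dy": 0,"dz": 0,"yaw": 0},
    {"jaw": 0,"dx": 0,"dy": 0,"dz": 0,"yaw": 0},
  ],
)

```text
t: 14.78
tool_pos: [0.476, -0.0914, 0.0777]
orientation: [-0.288, -3.125, -0.001]
force: [-8.1, 1.0, 5.3]
opening: 0.0005
gripper_force: 4.0
```

carry_out(
  moves=[
    {"jaw": 0,"dx": -0.003,"dy": 0,"dz": 0,"yaw": 0},
    {"jaw": 0,"dx": 0,"dy": 0,"dz": 0,"yaw": 0},
  ],
)

```text
t: 15.02
tool_pos: [0.4801, -0.0921, 0.0778]
orientation: [-0.288, -3.127, -0.0]
force: [-1.9, 0.3, -2.0]
opening: 0.0002
gripper_force: 0.7
```

carry_out(
  moves=[
    {"jaw": 0,"dx": -0.003,"dy": 0,"dz": 0,"yaw": 0},
    {"jaw": 0,"dx": 0,"dy": 0,"dz": 0,"yaw": 0},
  ],
)

```text
t: 15.28
tool_pos: [0.484, -0.093, 0.0784]
orientation: [0.288, 3.127, -0.0]
force: [-0.3, -0.6, -0.1]
opening: 0.0003
gripper_force: 0.0
```

carry_out(
  moves=[
    {"jaw": 0,"dx": -0.003,"dy": 0,"dz": 0,"yaw": 0},
    {"jaw": 0,"dx": 0,"dy": 0,"dz": 0,"yaw": 0},
  ],
)

```text
t: 15.52
tool_pos: [0.4867, -0.0935, 0.0783]
orientation: [0.288, 3.128, -0.0]
force: [-0.4, 0.5, -0.4]
opening: 0.0005
gripper_force: 0.0
```

Snapped in; now creep to the hard stop at about x = 0.4905.

carry_out(
  moves=[
    {"jaw": 0,"dx": -0.002,"dy": 0,"dz": 0,"yaw": 0},
    {"jaw": 0,"dx": 0,"dy": 0,"dz": 0,"yaw": 0},
  ],
)

```text
t: 15.78
tool_pos: [0.4885, -0.0938, 0.0782]
orientation: [0.288, 3.128, -0.0]
force: [-0.4, -0.2, -0.1]
opening: 0.0005
gripper_force: 0.0
```

carry_out(
  moves=[
    {"jaw": 0,"dx": -0.001,"dy": 0,"dz": 0,"yaw": 0},
    {"jaw": 0,"dx": 0,"dy": 0,"dz": 0,"yaw": 0},
  ],
)

```text
t: 16.02
tool_pos: [0.4894, -0.0939, 0.0781]
orientation: [0.288, 3.128, -0.0]
force: [0.1, 0.0, -0.6]
opening: 0.0003
gripper_force: 0.0
```

carry_out(
  moves=[
    {"jaw": 0,"dx": -0.001,"dy": 0,"dz": 0,"yaw": 0},
    {"jaw": 0,"dx": 0,"dy": 0,"dz": 0,"yaw": 0},
  ],
)

```text
t: 16.27
tool_pos: [0.4904, -0.0941, 0.0782]
orientation: [0.288, 3.128, -0.0]
force: [0.3, -0.2, 0.5]
opening: 0.0005
gripper_force: 0.0
```

carry_out(
  moves=[
    {"jaw": 0,"dx": -0.0015,"dy": 0,"dz": 0,"yaw": 0},
    {"jaw": 0,"dx": 0,"dy": 0,"dz": 0,"yaw": 0},
  ],
)

```text
t: 16.52
tool_pos: [0.4912, -0.0943, 0.078]
orientation: [-0.288, -3.127, -0.0]
force: [-4.8, 0.7, 3.3]
opening: 0.0006
gripper_force: 2.4
```

carry_out(
  moves=[
    {"jaw": 0,"dx": -0.001,"dy": 0,"dz": 0,"yaw": 0},
    {"jaw": 0,"dx": 0,"dy": 0,"dz": 0,"yaw": 0},
  ],
)

```text
t: 16.77
tool_pos: [0.4912, -0.0943, 0.078]
orientation: [-0.288, -3.125, -0.001]
force: [-11.0, 1.3, 8.1]
opening: 0.0004
gripper_force: 5.5
```

carry_out(
  moves=[
    {"jaw": 0,"dx": -0.0015,"dy": 0,"dz": 0,"yaw": 0},
    {"jaw": 0,"dx": 0,"dy": 0,"dz": 0,"yaw": 0},
  ],
)

```text
t: 17.02
tool_pos: [0.4912, -0.0942, 0.0779]
orientation: [-0.287, -3.121, -0.001]
force: [-19.6, 3.2, 16.1]
opening: 0.0006
gripper_force: 10.0
```

carry_out(
  moves=[
    {"jaw": 0,"dx": 0,"dy": 0,"dz": 0,"yaw": 0},
    {"jaw": 0,"dx": 0,"dy": 0,"dz": 0,"yaw": 0},
    {"jaw": 0,"dx": 0,"dy": 0,"dz": 0,"yaw": 0},
    {"jaw": 0,"dx": 0,"dy": 0,"dz": 0,"yaw": 0},
    {"jaw": 0,"dx": 0,"dy": 0,"dz": 0,"yaw": 0},
    {"jaw": 0,"dx": 0,"dy": 0,"dz": 0,"yaw": 0},
  ],
)

```text
t: 17.77
tool_pos: [0.4912, -0.0943, 0.0779]
orientation: [-0.287, -3.122, -0.001]
force: [-19.8, 3.7, 15.0]
opening: 0.0004
gripper_force: 9.9
```

Held at about 20 N for 0.75 s. Back off, rise, and check.

carry_out(
  moves=[
    {"jaw": 0,"dx": 0.004,"dy": 0,"dz": 0,"yaw": 0},
    {"jaw": 0,"dx": 0.012,"dy": 0,"dz": 0,"yaw": 0},
    {"jaw": 0,"dx": 0.02,"dy": 0,"dz": 0,"yaw": 0},
    {"jaw": 0,"dx": 0,"dy": 0,"dz": -0.04,"yaw": 0},
    {"jaw": 0,"dx": 0,"dy": 0,"dz": -0.05,"yaw": 0},
    {"jaw": 0,"dx": 0,"dy": 0,"dz": -0.05,"yaw": 0},
    {"jaw": 0,"dx": 0,"dy": 0,"dz": 0,"yaw": 0},
  ],
)

```text
t: 18.65
tool_pos: [0.4612, -0.089, 0.2232]
orientation: [0.287, 3.119, -0.003]
force: [0.8, 0.5, -0.7]
opening: 0.0003
gripper_force: 0.0
```

```bash
python3 -c "
from h import *
save('scene','s7.png',(150,60,370,330),2.2)
s=read_state();print(s['tool_pos'],s['force'])"
```

```text
[ 0.45996794 -0.08862563  0.22033381] [ 0.05028644 -0.57695787 -0.64164268]
```

View pics/s7.png

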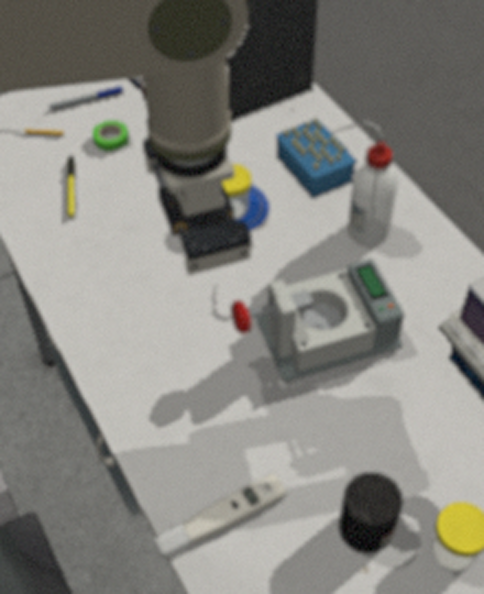

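The picture shows the knob home at (242,317) with its bolt back over the empty well. The cup stands on the coaster at (240,185), and the jar, tape and marker have not moved.

```bash
python3 -c "
from plant import *
print(close_job())"
```

```text
the job is handed in; nothing more can be done
None
```

The job is handed in: I pulled the knob out, stood the cup upright on the blue coaster, then pushed the knob home and held it at about 20 N for 0.75 s; the jar, tape and marker were left where they were.

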